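# Shut down the curing controller and demould the support

### The job

The brown support in the blue mould has cured. On the grey controller press the red key, then the yellow, then the green, each fully down and let right up before the next, and never press the white one; then lift the support out of the mould and set it down flat with its rib up, wholly inside the black circle on the light panel, without dropping it: let go only once it stands there. Leave the loose things around where they are.

Things in the scene. Friction and masses are not known exactly. Their poses are not given: they have to be found in the camera images.
- key_red (a joint): travel of the red spring key in m: 0 up, 0.007 fully down; a spring returns it and it takes about 5 N to hold fully down (about 1.5 N to start it)
- key_yellow (a joint): travel of the yellow spring key, as the red one
- key_green (a joint): travel of the green spring key, as the red one
- key_white (a joint): travel of the white spring key (not to be pressed), as the red one
- key_red_top (a point): flat round top of the red key, 34 mm across; this point is the centre of the top face and goes down with the key (59 mm above the bench when up); z is up. The four keys stand in a 66 mm square grid on the controller; which colour is in which place varies.
- key_yellow_top (a point): flat round top of the yellow key, 34 mm across; this point is the centre of the top face and goes down with the key (59 mm above the bench when up); z is up. The four keys stand in a 66 mm square grid on the controller; which colour is in which place varies.
- key_green_top (a point): flat round top of the green key, 34 mm across; this point is the centre of the top face and goes down with the key (59 mm above the bench when up); z is up. The four keys stand in a 66 mm square grid on the controller; which colour is in which place varies.
- key_white_top (a point): flat round top of the white key, 34 mm across; this point is the centre of the top face and goes down with the key (59 mm above the bench when up); z is up. The four keys stand in a 66 mm square grid on the controller; which colour is in which place varies.
- console: curing controller: grey fixed box 140 x 140 mm, 36 mm high, with the four keys on its top; origin under its centre on the bench. It stands on one side of the hotplate, left or right, and the light panel on the other.
- hotplate: cream hotplate with a steel top, fixed, 190 x 190 mm, top 70 mm above the bench; origin under its centre on the bench. The mould stands on it.
- mould: blue octagonal mould, fixed, 150 mm across the flats, 34 mm high, with an open octagonal cavity 116 mm across the flats and 22 mm deep (its floor is 12 mm above the origin); origin at the centre of its underside, z up, x square to one of its flats and along the rib of the support as it lies in it
- cast: brown octagonal cured support, about 0.3 kg: a disc 110 mm across the flats, 22 mm thick, with one upright rib on top along its x axis, 84 mm long, 22 mm wide (y), 34 mm high; 56 mm in all. Origin at the centre of its underside, z up. It starts loose in the mould's cavity with 3 mm play all round, its disc flush with the mould's rim, its rib standing clear above
- cast_rib (a point): centre of the top face of the support's rib, 56 mm above the support's underside
- panel: white light panel with a black edge, fixed, 240 x 240 mm, 10 mm high; origin under its centre on the bench
- panel_mark (a point): centre of the black circle (160 mm across) drawn in the middle of the light panel, on its top face, 10 mm above the bench; z up
- cup: small black round cup, 36 mm across, 40 mm high, standing in a corner of the light panel, loose, to be left where it is; origin at the centre of its underside
- tweezers: dark steel tweezers, 140 mm long, 12 mm wide, 8 mm high, lying on the light panel beside the black circle, loose, to be left where it is; origin near mid-length
- brush: brush, 170 mm long, lying on the bench close in front of the robot, loose, to be left where it is; origin near mid-length
- bottle_amber: amber bottle, 48 mm across, 110 mm high, at the far side of the bench, loose, to be left where it is; origin at the centre of its underside
- bottle_tall: white bottle with a blue cap, 54 mm across, 130 mm high, at the far side of the bench, loose, to be left where it is; origin at the centre of its underside
- jar: glass jar with a steel lid, 60 mm across, 70 mm high, at the far side of the bench, loose, to be left where it is; origin at the centre of its underside
- sample: octagonal white block with a cork top, 90 mm across the flats, 38 mm high, at the far side of the bench (a finished piece, not part of the job), loose, to be left where it is; origin at the centre of its underside
Not all that is in view belongs to the job. Leave any purple look-alike of the cast alone.

How it is judged:
By the outcome, as a careful person would: the job done as asked, in the order asked, and still so for the second after the job is handed in, with the robot touching nothing.
It also fails if it takes over 64 s, if anything falls off the work surface, if the arm or the gripper's body presses on something with over 40 N, if the wrist force passes 120 N, or if a joint passes its speed limit or range.

### The arm

A 6-joint arm with a two-finger parallel gripper is mounted at the origin on the work surface. World frame = base frame: x ahead of the robot, y to its left, z up, the work surface at z = 0. Lengths are in mm, angles in degrees, forces in N, time in s.
With the tool pointing down it reaches from about 350 to 850 mm from the base axis. Payload 8.1 kg.
Tool frame: the origin (TCP) lies where the fingers leave the gripper's body, on its centre line; the fingertips stand 73 mm ahead of it and the grasp point (between the pads) lies 54 mm ahead of it; z points along the fingers, y is the line along which they close (so a half turn about z gives the same grasp; the last joint's range is limited). The gripper opens to 85 mm and grips with 20 to 120 N. Pads are 22 mm wide; open, the fingers measure 114 mm over their backs; the gripper's body (76 mm by 85 mm) begins 54 mm behind the grasp point. The pads swing forward as they close: fully open they stand 13 mm farther back than shut.
Start: joints at [68.102, 7.471, 85.268, -0, 87.261, -4.893], TCP at [175.455, 573.778, 303.892] pointing down, gripper open.
Joint ranges: [-169.43, 169.43], [-51.17, 129.36], [1.28, 143.12], [-76.62, 256.62], [0, 156.53], [-152.29, 152.29]. Speed limits (degrees/s): [136.94, 136.94, 159.86, 180, 180, 180].

### API

Orientations are given as [roll, pitch, yaw] about the fixed x, y, z axes, in that order (R = Rz(yaw) Ry(pitch) Rx(roll)).
In Python, from bench import sense, optics, r gives the robot as it stands.
- The arm moves only by the tool servo_tool, never from a script. Its argument "plan" is a list that holds one entry, the list of rows, each a list of 5 numbers: the shift along the world's x, y, z in m, then the turn about the world's z in degrees, then the finger opening in m, from 0 to 0.0854. A call has 1 to 10 rows; each row shifts and turns the commanded pose from where the row before left it; what a row does not reach is not made up. A row lasts 1/10 s, in which the tool goes at most 50 mm and 8.59 degrees, less where a joint would pass 70% of its speed; a pose out of reach is approached as far as the arm can. A call is refused whole if a number of a shift passes 0.05 or a number of a turn 8.59, either way. A call with a gripper value outside its range is refused whole. The fingers move at their own pace and stop on an object; "force" is the grip in N (left out, the last holds). Time passes only in rows, so rows that do not move let the fingers close. It gives the time, the measured TCP pose, the force, the opening and the grip force at its end, in the units of the state.
- sense(): the state, without advancing time (a new reading comes with each control period).
- optics.snapshot(name): name is "scene" or "top" or "wrist"; returns a dict with "frame" (420x560x3 uint8, blue, green, red), "fx", "fy", "cx", "cy" (pixels), "dist_coeffs" ([k1, k2, p1, p2, k3] as OpenCV has them; the pictures are not rectified), "cam_to_world" (4x4, takes a point from camera to world coordinates). Camera axes: x right, y down, z forward; pixel columns grow to the right and rows downward; lengths in mm; the calibration is good to about 2 mm. A picture is of the moment at which its call begins. There is no depth.
- r.hand_in(): hands the job in; it is judged then, once.
The state is a dict: "time": time; "joint_pos": joint angles; "qd": joint speeds; "joint_efforts": joint torques, N m; "tool_pos": TCP position; "tcp_rot": TCP orientation; "ft_force": force on the tool from outside, world axes, zero at the start; "wrist_torque": the same for the moment, N m; "finger_gap": finger opening in mm; "grip_force": force on a finger pad.
Only numpy, scipy, OpenCV 4.12 (cv2) and the standard library are available. Lean on these libraries where they do the work, as an engineer would, in place of code of your own. Each camera call takes 0.05 s, during which the arm holds its last target. There are 200 camera calls.

## Working session

There is one attempt and no reset: what is moved stays moved. The work goes in short steps, Python scripts to look and compute and a tool call to move; the robot and the scene stay as the last step left them, time stands still between calls to the robot, and variables do not carry over. Pictures are saved under pics/ and viewed, at most 10 in all, crops included, and the job is handed in when it is done.

Besides the shell and the picture viewer there is one more tool, called after "Emit:" as name([rows], argument=value, ...), one row to a line, values as JSON. servo_tool: Moves the arm, as the interface text tells. Its arguments: {"type":"object","properties":{"plan":{"type":"array"},"force":{"type":"number"}},"required":["plan"]}

```bash
mkdir -p pics; ls; python3 - <<'E'
from bench import sense, optics
import cv2, numpy as np, pickle
for n in ("top","scene"):
    s=optics.snapshot(n); pickle.dump(s,open(f"{n}0.pkl","wb"))
    cv2.imwrite(f"pics/{n}0.png",s["frame"])
    print(n,s["fx"],s["cx"],s["cy"],s["dist_coeffs"],np.round(s["cam_to_world"],3).tolist())
st=sense();print(st["time"],st["tool_pos"],st["tcp_rot"],st["finger_gap"])
E
```

```text
pics
top 388.1332066287107 273.2494692840491 206.6270783210881 [0.0098757 0.        0.        0.        0.       ] [[0.008, -0.993, 0.119, 409.051], [-1.0, -0.005, 0.027, 3.219], [-0.026, -0.119, -0.993, 1233.774], [0.0, 0.0, 0.0, 1.0]]
scene 379.8994637626364 284.89346942255656 201.79264163513005 [-0.05983084  0.          0.          0.          0.        ] [[-0.4, 0.704, -0.587, 1080.945], [0.917, 0.314, -0.248, 229.725], [0.009, -0.637, -0.771, 832.822], [0.0, 0.0, 0.0, 1.0]]
0.1 [175.30512137 573.42642253 302.93895989] [-1.79904299e+02 -7.11395693e-03  1.62996633e+02] 85.34853826722632
```

View pics/top0.png

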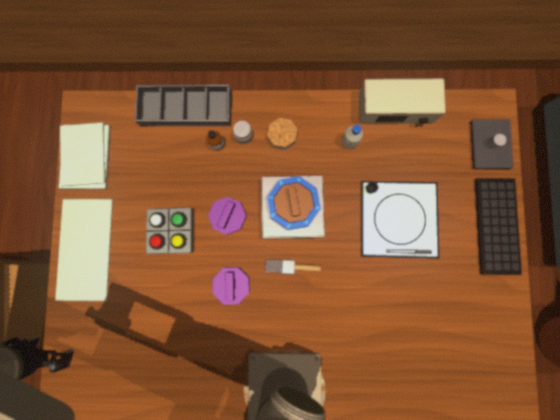

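View pics/scene0.png

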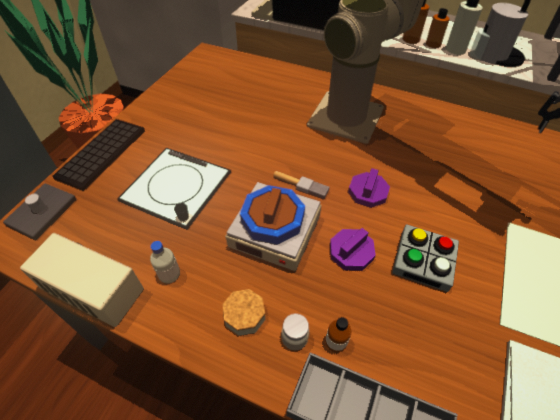

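The top view shows the controller at the left, with white at (156,220), green (178,219), red (156,241) and yellow (178,241). The mould with the brown cast is at (294,203) and the panel circle at (400,219), with the cup at (372,187) and the tweezers at (408,251). There are three candidates for the support: brown in the blue mould (294,203), purple (227,215) and purple (231,286). Only the first is brown and in the mould. The scene view agrees, with the cast at (273,210). Next I measure and make the confirming crop.

```bash
cat > h.py <<'E'
import cv2, numpy as np, pickle
def load(n): return pickle.load(open(n+".pkl","rb"))
def K(s): return np.array([[s["fx"],0,s["cx"]],[0,s["fy"],s["cy"]],[0,0,1.]])
def ray(s,uv):
    uv=np.asarray(uv,float).reshape(-1,1,2)
    p=cv2.undistortPoints(uv,K(s),np.array(s["dist_coeffs"])).reshape(-1,2)
    T=np.array(s["cam_to_world"]); d=np.c_[p,np.ones(len(p))]@T[:3,:3].T
    return T[:3,3],d
def plane(s,uv,z):
    o,d=ray(s,uv); return o+d*((z-o[2])/d[:,2])[:,None]
def two(s1,u1,s2,u2):
    (a,d),(b,e)=ray(s1,u1),ray(s2,u2); d,e=d[0],e[0]
    t=np.linalg.lstsq(np.c_[d,-e],b-a,rcond=None)[0]
    P,Q=a+t[0]*d,b+t[1]*e; return (P+Q)/2,np.linalg.norm(P-Q)
def mask(s,hlo,hhi,smin,vmin,roi,smax=255,vmax=255):
    h=cv2.cvtColor(s["frame"],cv2.COLOR_BGR2HSV); m=cv2.inRange(h,(hlo,smin,vmin),(hhi,smax,vmax))
    z=np.zeros_like(m); x0,y0,x1,y1=roi; z[y0:y1,x0:x1]=m[y0:y1,x0:x1]; return z
def big(m):
    c=max(cv2.findContours(m,cv2.RETR_EXTERNAL,cv2.CHAIN_APPROX_NONE)[0],key=cv2.contourArea)
    M=cv2.moments(c); return c.reshape(-1,2),np.array([M["m10"],M["m01"]])/M["m00"],M["m00"]
E
python3 - <<'E'
from h import *
t,s=load("top0"),load("scene0")
rt,rs=(140,205,200,256),(395,220,462,290)
for n,a in dict(red=(0,6,150,90),yellow=(22,34,150,90),green=(45,75,120,50),white=(0,180,0,165)).items():
    kw=dict(smax=60) if n=="white" else {}
    _,u,A=big(mask(t,*a,rt,**kw)); _,v,B=big(mask(s,*a,rs,**kw))
    P,g=two(t,u,s,v); print(n,u.round(1),A,v.round(1),B,"two",P.round(1),round(g,1),"top@59",plane(t,u,59)[0].round(1),"scene@59",plane(s,v,59)[0].round(1))
for n,S,r in(("top",t,(260,170,330,240)),("scene",s,(235,180,310,245))):
    c,u,A=big(mask(S,100,125,120,60,r)); hull=cv2.convexHull(c.reshape(-1,1,2)).reshape(-1,2)
    P=plane(S,hull,104)[:,:2].astype(np.float32); R=cv2.minAreaRect(P)
    print(n,"mould",u.round(1),A,"rect",np.round(R[0],1),np.round(R[1],1),R[2])
# panel: white region and circle
m=mask(t,0,180,0,120,(355,175,445,262),smax=70); c,u,A=big(m); R=cv2.minAreaRect(plane(t,c,10)[:,:2].astype(np.float32))
print("panel",np.round(R[0],1),np.round(R[1],1),R[2])
d=mask(t,0,180,0,0,(372,190,428,246),vmax=150)
e=cv2.bitwise_not(m); lab=cv2.findContours(m,cv2.RETR_CCOMP,cv2.CHAIN_APPROX_NONE)[0]
for k in lab:
    if len(k)>60:
        R=cv2.minEnclosingCircle(plane(t,k.reshape(-1,2),10)[:,:2].astype(np.float32)); print("contour",len(k),np.round(R[0],1),round(R[1],1))
a=cv2.resize(t["frame"][160:250,250:340],(400,400),interpolation=cv2.INTER_CUBIC)
b=cv2.resize(s["frame"][165:265,225:325],(400,400),interpolation=cv2.INTER_CUBIC)
cv2.imwrite("pics/crop1.png",np.hstack([a,b]))
E
```

```text
red [155.5 240.9] 97.0 [445.5 241.8] 106.0 two [443.3 394.9  52.5] 2.0 top@59 [443.3 391.7  59. ] scene@59 [448.3 394.5  59. ]
yellow [177.  240.5] 102.0 [419.1 233.7] 113.5 two [445.1 328.9  51.9] 1.9 top@59 [445. 326.  59.] scene@59 [450.5 328.9  59. ]
green [177.2 218.6] 75.5 [414.6 254.6] 129.0 two [511.9 330.6  52.9] 1.9 top@59 [511.5 328.   59. ] scene@59 [516.  330.7  59. ]
white [155.4 219.3] 69.5 [442.4 263.1] 108.0 two [509.3 397.4  53.5] 1.4 top@59 [508.9 394.8  59. ] scene@59 [513.1 396.9  59. ]
top mould [293.3 202.5] 1895.0 rect [557.4 -25.7] [145.3 142. ] 9.87415885925293
scene mould [272.7 214.5] 849.5 rect [562.4 -21.7] [150.3 149.6] 9.745988845825195
panel [ 519.8 -361.2] [229.1 231.1] 88.87297058105469
contour 304 [ 520.4 -360.1] 158.7
```

View pics/crop1.png

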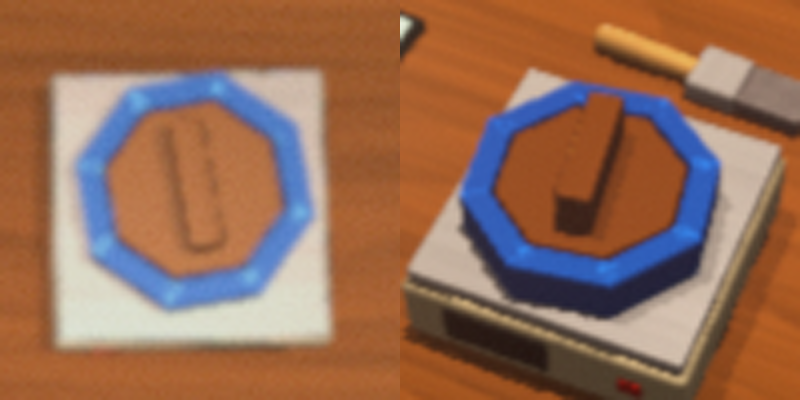

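The crop confirms the brown cast in the blue mould, with its rib running from about (291,188) to (297,216) in the top picture, a yaw of about +10°. Now I move above the controller with the fingers closing, for a close look.

Emit:
servo_tool([
  [[0.03,-0.021,-0.004,0,0],[0.03,-0.021,-0.004,0,0],[0.03,-0.021,-0.004,0,0],[0.03,-0.021,-0.004,0,0],[0.03,-0.021,-0.004,0,0],[0.03,-0.021,-0.004,0,0],[0.03,-0.021,-0.004,0,0],[0.03,-0.021,-0.004,0,0],[0.03,-0.021,-0.004,0,0],[0.03,-0.021,-0.004,0,0]],
], force=40)

```text
time: 1.1
tool_pos: [476.4, 362.6, 263.2]
tcp_rot: [-180.0, -0.0, 163.0]
ft_force: [0.6, 0.3, -0.8]
finger_gap: 0.1
grip_force: 0.0
```

Emit:
servo_tool([
  [[0,0,0,0,0],[0,0,0,0,0]],
])

```text
time: 1.3
tool_pos: [475.7, 363.0, 263.1]
tcp_rot: [-179.9, -0.1, 162.9]
ft_force: [-0.6, -0.3, 0.6]
finger_gap: 0.1
grip_force: 0.0
```

```bash
python3 - <<'E'
from bench import sense, optics
import cv2, numpy as np, pickle
s=optics.snapshot("wrist"); pickle.dump(s,open("wrist1.pkl","wb")); cv2.imwrite("pics/wrist1.png",s["frame"])
print(s["fx"],np.round(s["cam_to_world"],3).tolist()); st=sense();print(st["time"],st["tool_pos"],st["tcp_rot"],st["finger_gap"],st["ft_force"])
E
```

```text
299.41633144481705 [[0.295, 0.92, 0.26, 409.673], [0.955, -0.284, -0.082, 382.422], [-0.001, 0.272, -0.962, 333.292], [0.0, 0.0, 0.0, 1.0]]
1.35 [475.09933911 363.74702598 263.39828449] [-1.79968383e+02 -5.96989261e-02  1.62958158e+02] -0.10236824048956504 [ 1.14399242  0.64620938 -0.69334941]
```

View pics/wrist1.png

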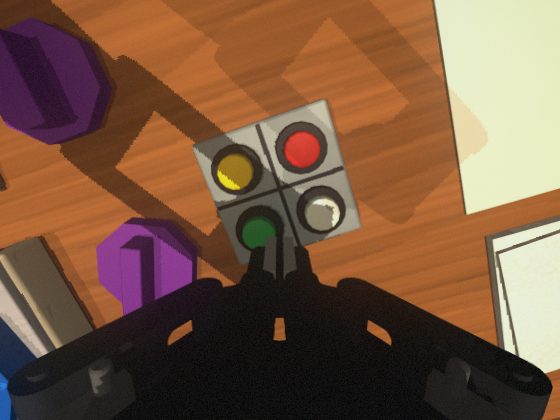

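The wrist view shows red at (301,147), yellow (236,172), green (259,231, partly hidden by the fingers) and white (322,211). Measuring from it.

```bash
python3 - <<'E'
from h import *
s=load("wrist1")
for n,a,r in(("red",(0,8,150,60),(270,115,335,185)),("yellow",(20,36,120,50),(205,145,262,200)),("green",(45,80,80,25),(235,205,285,240))):
    c,u,A=big(mask(s,*a,r)); (x,y),R=cv2.minEnclosingCircle(c.reshape(-1,1,2)); P=plane(s,c,59)[:,:2].astype(np.float32); q=cv2.minEnclosingCircle(P)
    print(n,u.round(1),A,plane(s,u,59)[0].round(1),"circ",np.round(q[0],1),round(q[1],1))
print("white",plane(s,[322,211],59).round(1))
E
```

```text
red [301.7 148.8] 1010.0 [443.5 392.9  59. ] circ [443.7 392.9] 16.8
yellow [234.6 171.6] 989.5 [445.3 327.7  59. ] circ [445.1 327.8] 17.7
green [258.2 228.5] 615.5 [505.3 331.   59. ] circ [508.  329.7] 17.3
white [[506.3 395.3  59. ]]
```

All three views agree, with the measured key radius at about 17 mm. I go over red and press.

Emit:
servo_tool([
  [[-0.016,0.0145,-0.036,0,0],[-0.016,0.0145,-0.04,0,0],[0,0,-0.04,0,0],[0,0,0,0,0],[0,0,-0.008,0,0],[0,0,-0.008,0,0],[0,0,-0.006,0,0],[0,0,0,0,0]],
])

```text
time: 2.15
tool_pos: [444.5, 393.4, 127.1]
tcp_rot: [179.9, 0.1, 163.0]
ft_force: [0.7, 1.3, 4.7]
finger_gap: 0.2
grip_force: 1.8
```

Emit:
servo_tool([
  [[0,0,-0.002,0,0],[0,0,0,0,0]],
])

```text
time: 2.35
tool_pos: [444.4, 393.4, 125.2]
tcp_rot: [179.9, 0.1, 163.0]
ft_force: [1.5, 1.5, 4.4]
finger_gap: 0.0
grip_force: 2.3
```

Emit:
servo_tool([
  [[0,0,-0.002,0,0],[0,0,0,0,0]],
])

```text
time: 2.55
tool_pos: [444.5, 393.5, 124.5]
tcp_rot: [179.9, 0.1, 163.0]
ft_force: [-2.9, -1.1, 15.3]
finger_gap: 0.0
grip_force: 7.9
```

Force rose to 15 N, so red is bottomed. I let it up and go to yellow.

Emit:
servo_tool([
  [[0,0,0.013,0,0],[0,0,0.015,0,0],[0,0,0,0,0],[0.001,-0.033,0,0,0],[0.001,-0.032,0,0,0],[0,0,0,0,0],[0,0,-0.01,0,0],[0,0,-0.01,0,0],[0,0,-0.008,0,0],[0,0,0,0,0]],
])

```text
time: 3.55
tool_pos: [445.8, 328.6, 124.3]
tcp_rot: [-180.0, 0.0, 163.1]
ft_force: [-9.9, -8.9, 28.3]
finger_gap: 0.2
grip_force: 14.3
```

Emit:
servo_tool([
  [[0,0,0,0,0]],
])

```text
time: 3.65
tool_pos: [445.8, 328.6, 124.2]
tcp_rot: [-180.0, 0.0, 163.1]
ft_force: [-10.6, -9.3, 29.0]
finger_gap: 0.2
grip_force: 14.6
```

Emit:
servo_tool([
  [[0,0,0.013,0,0],[0,0,0.015,0,0],[0,0,0,0,0],[0.033,0.001,0,0,0],[0.033,0.001,0,0,0],[0,0,0,0,0],[0,0,-0.01,0,0],[0,0,-0.01,0,0],[0,0,-0.007,0,0],[0,0,0,0,0]],
])

```text
time: 4.65
tool_pos: [510.6, 330.0, 124.4]
tcp_rot: [-180.0, -0.0, 163.0]
ft_force: [-7.8, -5.4, 19.6]
finger_gap: -0.1
grip_force: 9.9
```

Emit:
servo_tool([
  [[0,0,0,0,0]],
])

```text
time: 4.75
tool_pos: [510.6, 329.9, 124.4]
tcp_rot: [-180.0, -0.0, 163.0]
ft_force: [-7.6, -4.9, 19.6]
finger_gap: 0.4
grip_force: 9.7
```

Green is bottomed at 20 N. I let it up and head over to the mould, aligning with the rib.

Emit:
servo_tool([
  [[0,0,0.02,0,0],[0,0,0.035,0,0],[0,0,0.04,0,0],[0.01,-0.03,0.04,3,0],[0.01,-0.035,0.04,4,0],[0.01,-0.04,0,4,0],[0.01,-0.04,0,4,0],[0.01,-0.04,0,4,0],[0.01,-0.04,0,4,0],[0.01,-0.04,0,4,0]],
])

```text
time: 5.75
tool_pos: [579.7, 66.9, 292.8]
tcp_rot: [180.0, -0.1, -169.8]
ft_force: [0.3, -0.5, -0.1]
finger_gap: -0.4
grip_force: 0.0
```

Emit:
servo_tool([
  [[0.009,-0.04,0,0,0],[0.009,-0.04,0,0,0],[0,0,0,0,0],[0,0,0,0,0],[0,0,0,0,0]],
])

```text
time: 6.25
tool_pos: [597.9, -10.8, 293.3]
tcp_rot: [180.0, -0.1, -170.0]
ft_force: [-0.0, 0.1, -0.3]
finger_gap: 0.1
grip_force: 0.0
```

```bash
python3 - <<'E'
from bench import sense, optics
import cv2, numpy as np, pickle
s=optics.snapshot("wrist"); pickle.dump(s,open("wrist2.pkl","wb")); cv2.imwrite("pics/wrist2.png",s["frame"])
t=optics.snapshot("top"); pickle.dump(t,open("top2.pkl","wb"))
st=sense();print(st["time"],st["tool_pos"],st["tcp_rot"],st["finger_gap"],st["joint_pos"])
E
```

```text
6.35 [598.11470235 -10.44806429 293.77134851] [ 1.79974276e+02 -2.59252551e-02 -1.69898661e+02] 0.0462096612912353 [-5.91928361e+00  7.48101594e+00  8.63133815e+01  1.76078307e-02
  8.62376204e+01 -1.06021777e+02]
```

View pics/wrist2.png

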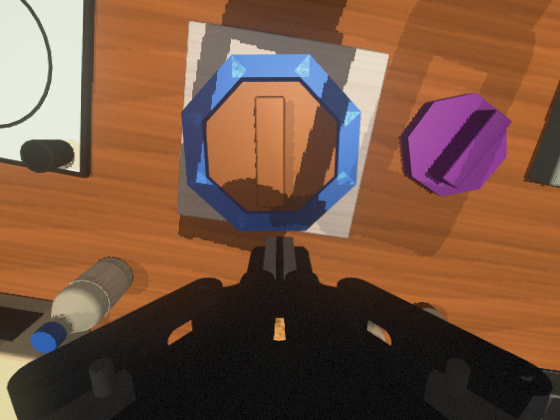

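The wrist view shows the mould centred at about (272,142), with the rib's top face spanning roughly (256,97) to (285,208), nearly along the image's vertical. I extract the rib edges and the mould's outline.

```bash
python3 - <<'E'
from h import *
s=load("wrist2")
c,u,A=big(mask(s,100,125,120,40,(170,45,370,237))); P=plane(s,cv2.convexHull(c.reshape(-1,1,2)).reshape(-1,2),104)[:,:2].astype(np.float32); R=cv2.minAreaRect(P); print("mould",np.round(R[0],1),np.round(R[1],1),R[2])
m=mask(s,100,125,120,40,(170,45,370,237)); cs=cv2.findContours(m,cv2.RETR_CCOMP,cv2.CHAIN_APPROX_NONE)[0]
for k in cs:
    if len(k)>150: R=cv2.minAreaRect(plane(s,k.reshape(-1,2),104)[:,:2].astype(np.float32)); print(len(k),np.round(R[0],1),np.round(R[1],1),R[2])
x0,y0,x1,y1=195,70,345,225; g=cv2.cvtColor(s["frame"],cv2.COLOR_BGR2GRAY)[y0:y1,x0:x1]
L=cv2.createLineSegmentDetector(2).detect(cv2.createCLAHE(3,(4,4)).apply(g))[0].reshape(-1,4)+[x0,y0,x0,y0]
for l in L:
    if np.hypot(l[2]-l[0],l[3]-l[1])>18 and 235<(l[0]+l[2])/2<300:
        w=plane(s,l.reshape(2,2),138)[:,:2]; d=w[1]-w[0]; print(l.round(1),w.round(1).tolist(),round(np.degrees(np.arctan2(d[1],d[0]))%180,1))
cv2.imwrite("pics/crop2.png",cv2.resize(cv2.convertScaleAbs(s["frame"][y0:y1,x0:x1],alpha=1.4),None,fx=3.8,fy=3.8,interpolation=cv2.INTER_CUBIC))
E
```

```text
mould [498.8 -50.7] [32.5 87.3] 29.58015251159668
425 [611.  -43.9] [119.9  43.3] 59.28621292114258
238 [560.2  38.7] [29.1 86.7] 86.67700958251953
286 [498.8 -50.7] [32.5 87.3] 29.58015251159668
[299.4  81.1 243.1  81.2] [[504.3, -13.9], [511.2, -53.0]] 100.1
[282.1 190.6 282.1  98.1] [[584.8, -11.9], [517.6, -23.9]] 10.1
[248.1  76.7 290.6  76.5] [[507.7, -50.0], [502.4, -20.6]] 100.2
[290.8 196.  296.7 172.8] [[587.8, -4.5], [569.0, -3.4]] 176.6
[281.9  97.8 258.1  98.2] [[517.5, -24.1], [520.7, -40.8]] 100.8
[285.2  95.6 285.1 190.6] [[515.6, -22.1], [584.4, -9.6]] 10.2
[256.9  94.8 284.4  94.9] [[518.6, -42.0], [515.2, -22.7]] 99.8
[256.2  99.4 257.7 181.9] [[521.7, -42.0], [581.2, -31.6]] 10.0
[246.8 209.8 270.6 210.4] [[605.0, -36.6], [602.2, -18.0]] 98.6
[268.1 213.5 245.6 213.3] [[605.1, -19.5], [608.0, -37.1]] 99.6
```

View pics/crop2.png

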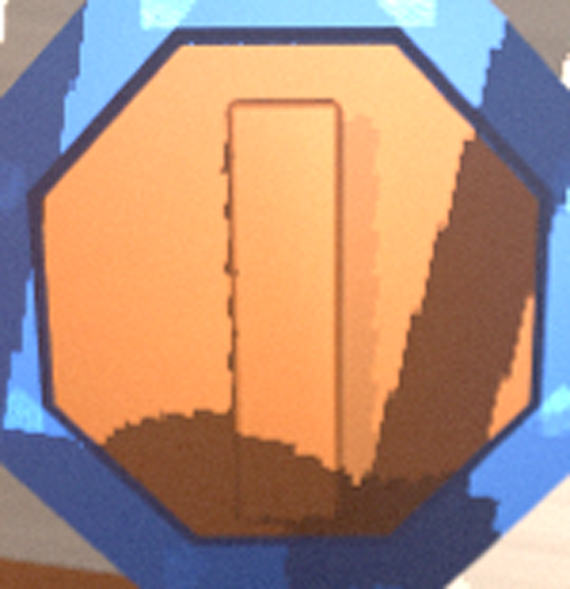

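The rib centre is at (558.3, −25.0), width 21 mm (22 expected), yaw 10.1°, which agrees with the top view's mould centre of (557.4, −25.7). I open and go over it.

Emit:
servo_tool([
  [[-0.02,-0.0072,0,0,0.085],[-0.02,-0.0072,0,0,0.085],[0,0,-0.02,0,0.085],[0,0,-0.02,0,0.085],[0,0,0,0,0.085],[0,0,0,0,0.085],[0,0,0,0,0.085]],
])

```text
time: 7.05
tool_pos: [559.1, -25.9, 255.5]
tcp_rot: [-180.0, 0.1, -170.0]
ft_force: [0.7, 0.9, 0.0]
finger_gap: 84.5
grip_force: 0.0
```

Emit:
servo_tool([
  [[-0.001,0.001,-0.025,0,0.085],[0,0,-0.025,0,0.085],[0,0,-0.015,0,0.085],[0,0,-0.007,0,0.085],[0,0,0,0,0.085],[0,0,0,0,0.085]],
])

```text
time: 7.65
tool_pos: [558.2, -25.5, 183.3]
tcp_rot: [-180.0, 0.1, -170.0]
ft_force: [0.2, 0.4, 0.0]
finger_gap: 85.1
grip_force: 0.0
```

Emit:
servo_tool([
  [[0,0,0,0,0.05],[0,0,0,0,0.035],[0,0,0,0,0.028],[0,0,0,0,0.024],[0,0,0,0,0.015],[0,0,0,0,0.01],[0,0,0,0,0.01],[0,0,0,0,0.01],[0,0,0,0,0.01]],
], force=50)

```text
time: 8.55
tool_pos: [557.7, -25.4, 182.5]
tcp_rot: [-180.0, 0.0, -170.0]
ft_force: [0.4, 0.1, 5.6]
finger_gap: 20.9
grip_force: 50.9
```

Emit:
servo_tool([
  [[0,0,0.004,0,0.01],[0,0,0.006,0,0.01],[0,0,0,0,0.01]],
])

```text
time: 8.85
tool_pos: [557.7, -25.5, 192.7]
tcp_rot: [-180.0, 0.0, -170.0]
ft_force: [0.1, 0.1, -1.8]
finger_gap: 21.3
grip_force: 50.1
```

Emit:
servo_tool([
  [[0,0,0.01,0,0.01],[0,0,0.01,0,0.01],[0,0,0.01,0,0.01],[0,0,0.02,0,0.01],[0,0,0.02,0,0.01],[0,0,0,0,0.01]],
])

```text
time: 9.45
tool_pos: [559.3, -25.7, 266.6]
tcp_rot: [-179.9, 0.4, -170.0]
ft_force: [0.8, 0.4, -2.5]
finger_gap: 21.1
grip_force: 50.2
```

The gap is 21 mm and the weight reads about 2.5 N, so the cast is held and clear. Now the circle's centre from both fixed views.

```bash
python3 - <<'E'
from h import *
for n,r,cut in(("top0",(374,192,427,247),None),("scene0",(145,160,206,208),None)):
    s=load(n); g=cv2.cvtColor(s["frame"],cv2.COLOR_BGR2GRAY); x0,y0,x1,y1=r
    a=g[y0:y1,x0:x1]; bl=cv2.morphologyEx(a,cv2.MORPH_BLACKHAT,np.ones((7,7)))
    m=(bl>0.35*bl.max()).astype(np.uint8); ys,xs=np.nonzero(m); p=np.c_[xs+x0,ys+y0]
    P=plane(s,p,10)[:,:2]
    for _ in range(6):
        q=np.linalg.lstsq(np.c_[2*P,np.ones(len(P))],(P**2).sum(1),rcond=None)[0]; c=q[:2]; R=np.sqrt(q[2]+c@c); e=abs(np.hypot(*(P-c).T)-R); P=P[e<max(4,2*np.median(e))]
    print(n,len(p),len(P),c.round(1),round(R,1))
    if n=="top0":
        for nm,rr in(("cup",(364,180,380,195)),):
            cc,u,A=big(mask(s,0,180,0,0,rr,vmax=60)); print(nm,A,plane(s,u,20)[0].round(1))
        cc,u,A=big(mask(s,0,180,0,0,(384,246,434,255),vmax=110)); print("tweezers",A,plane(s,cc,14)[:,:2].min(0).round(),plane(s,cc,14)[:,:2].max(0).round())
E
```

```text
top0 361 342 [ 520.1 -360. ] 79.0
cup 47.5 [ 618.9 -274.6   20. ]
tweezers 0.0 [ 416. -443.] [ 416. -443.]
scene0 224 135 [ 520.8 -357.6] 79.1h.py:20: RuntimeWarning: invalid value encountered in divide
  M=cv2.moments(c); return c.reshape(-1,2),np.array([M["m10"],M["m01"]])/M["m00"],M["m00"]
```

The two views agree within 2.5 mm and the radius is 79 mm (80 expected), so the target is (520.4, −359). I carry the cast over.

Emit:
servo_tool([
  [[-0.002,-0.015,0,0,0.01],[-0.003,-0.03,0,0,0.01],[-0.004,-0.035,0,0,0.01],[-0.004,-0.035,0,0,0.01],[-0.004,-0.035,0,0,0.01],[-0.004,-0.035,0,0,0.01],[-0.004,-0.035,0,0,0.01],[-0.004,-0.035,0,0,0.01],[-0.004,-0.035,0,0,0.01],[-0.004,-0.025,0,0,0.01]],
])

```text
time: 10.45
tool_pos: [518.8, -343.1, 260.3]
tcp_rot: [179.9, -0.1, -170.1]
ft_force: [-0.8, 0.8, -1.9]
finger_gap: 21.5
grip_force: 50.0
```

Emit:
servo_tool([
  [[-0.001,-0.015,0,0,0.01],[0,0,-0.02,0,0.01],[0,0,-0.03,0,0.01],[0,0,-0.03,0,0.01],[0,0,0,0,0.01],[0,0,0,0,0.01],[0,0,0,0,0.01]],
])

```text
time: 11.15
tool_pos: [520.3, -355.9, 184.2]
tcp_rot: [-179.9, 0.1, -170.0]
ft_force: [0.1, 0.9, -1.8]
finger_gap: 21.4
grip_force: 50.0
```

```bash
python3 - <<'E'
from bench import sense, optics
import cv2, numpy as np, pickle
fs=[]
for n in("top","scene"):
    s=optics.snapshot(n); pickle.dump(s,open(n+"3.pkl","wb")); fs.append(s["frame"])
a=cv2.resize(fs[0][165:275,345:455],(400,400),interpolation=cv2.INTER_CUBIC); b=cv2.resize(fs[1][110:230,105:245],(400,400),interpolation=cv2.INTER_CUBIC)
cv2.imwrite("pics/place1.png",np.hstack([a,b]))
st=sense();print(st["time"],st["tool_pos"],st["tcp_rot"],st["finger_gap"],st["ft_force"],st["joint_pos"][5])
E
```

```text
11.25 [ 520.54412255 -356.09517937  184.60449428] [-1.79836789e+02  1.42877124e-01 -1.69992247e+02] 21.173049512151326 [ 0.39114804  0.45470538 -2.29344908] -139.04000076520842
```

View pics/place1.png

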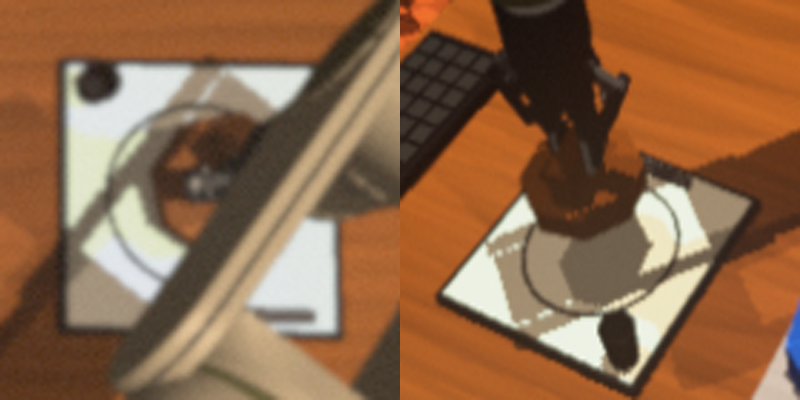

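The picture shows the cast held level above the circle, rib up, with the cup and tweezers clear of it. Lowering now, slowly at the end.

Emit:
servo_tool([
  [[0,-0.003,-0.02,0,0.01],[0,0,-0.02,0,0.01],[0,0,-0.015,0,0.01],[0,0,-0.01,0,0.01],[0,0,-0.004,0,0.01],[0,0,0,0,0.01],[0,0,0,0,0.01]],
])

```text
time: 11.95
tool_pos: [520.0, -358.7, 114.1]
tcp_rot: [-179.9, 0.1, -170.0]
ft_force: [-0.2, -0.4, -2.0]
finger_gap: 21.0
grip_force: 50.1
```

Emit:
servo_tool([
  [[0,0,-0.002,0,0.01],[0,0,-0.002,0,0.01],[0,0,0,0,0.01]],
])

```text
time: 12.25
tool_pos: [520.2, -358.9, 110.5]
tcp_rot: [-179.9, 0.1, -170.0]
ft_force: [-0.3, -0.0, 4.0]
finger_gap: 21.3
grip_force: 51.0
```

Contact came at the expected height, so the cast is standing on the panel. I release gradually.

Emit:
servo_tool([
  [[0,0,0,0,0.024],[0,0,0,0,0.03],[0,0,0,0,0.045],[0,0,0,0,0.065],[0,0,0,0,0.08],[0,0,0,0,0.08],[0,0,0,0,0.08],[0,0,0,0,0.08]],
])

```text
time: 13.05
tool_pos: [519.5, -358.4, 109.1]
tcp_rot: [180.0, -0.0, -170.0]
ft_force: [1.0, 0.3, 0.2]
finger_gap: 79.8
grip_force: 0.0
```

Emit:
servo_tool([
  [[0,0,0.01,0,0.08],[0,0,0.02,0,0.08],[0,0,0.03,0,0.08],[0,0,0.04,0,0.08],[0,0,0.04,0,0.08],[0,0.03,0.03,0,0.08],[0,0.045,0,0,0.08],[0,0.045,0,0,0.08],[0,0.045,0,0,0.08],[0,0.045,0,0,0.08]],
])

```text
time: 14.05
tool_pos: [519.3, -146.8, 280.2]
tcp_rot: [-180.0, 0.1, -170.0]
ft_force: [0.8, 0.4, -0.2]
finger_gap: 80.2
grip_force: 0.0
```

Emit:
servo_tool([
  [[0,0.04,0,0,0.08],[0,0.04,0,0,0.08],[0,0.04,0,0,0.08],[0,0,0,0,0.08],[0,0,0,0,0.08]],
])

```text
time: 14.55
tool_pos: [519.6, -27.7, 280.0]
tcp_rot: [-180.0, 0.1, -169.9]
ft_force: [0.0, -0.5, 0.1]
finger_gap: 79.8
grip_force: 0.0
```

```bash
python3 - <<'E'
from bench import sense, optics
from h import *
fs=[]
for n in("top","scene"):
    s=optics.snapshot(n); pickle.dump(s,open(n+"4.pkl","wb")); fs.append(s["frame"])
a=cv2.resize(fs[0][165:275,345:455],(400,400),interpolation=cv2.INTER_CUBIC); b=cv2.resize(fs[1][110:230,105:245],(400,400),interpolation=cv2.INTER_CUBIC)
cv2.imwrite("pics/place2.png",np.hstack([a,b]))
t=load("top4"); c,u,A=big(mask(t,2,18,110,30,(368,190,432,250))); R=cv2.minAreaRect(plane(t,c,32)[:,:2].astype(np.float32)); print(np.round(R[0],1),np.round(R[1],1),R[2])
st=sense();print(st["time"],st["tool_pos"],st["finger_gap"],st["ft_force"])
E
```

```text
[ 521.4 -357.1] [103.5 107.6] 9.889483451843262
14.65 [519.61072422 -29.13899052 279.61377964] 79.75174402896303 [ 0.05995942  0.65676131 -0.41890772]
```

View pics/place2.png

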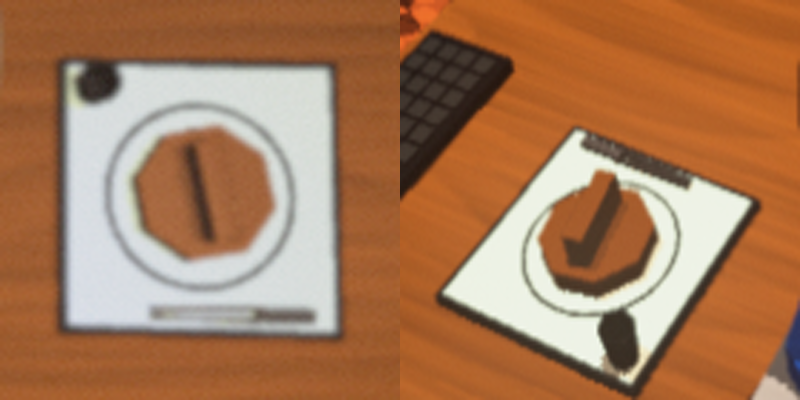

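The cast stands flat with its rib up, centred in the circle at about (521, −357). The cup and tweezers are where they were. Handing in.

```bash
python3 -c "
from bench import r
print(r.hand_in())"
```

```text
the job is handed in; nothing more can be done
None
```

I pressed red, yellow and green in that order, each fully down and released before the next, then set the support down flat, rib up, inside the black circle, and handed the job in at about 15 s; no verdict was returned.

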